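# Set out kiwifruit for a firmness test

## Task

Set the three egg-shaped kiwifruit out for the firmness test, each in the middle of the steel dish of its size (small fruit in the small dish, medium in the medium, large in the large), resting flat on the dish floor with the pale cut patch facing straight up. Do them in order of size: the small one first, then the medium, then the large. Leave the two ball-shaped pears where they are.

Things in the scene. Friction and masses are not known exactly. Their poses are not given: they have to be found in the camera images.
- kiwi_small: the small kiwifruit of three: egg-shaped (an ellipsoid), 50 mm long, 35 mm wide, 36 mm high, about 32 g, olive-brown skin, lying on the bench on a small flat cut cheek (about 20 x 14 mm), with a second pale round cut patch facing up; firm and rigid. Origin at the centre of its underside; x along its length, y across it, z up (away from the lower cut). It is widest 18.5 mm above the origin.
- kiwi_medium: the medium kiwifruit of three: egg-shaped (an ellipsoid), 65 mm long, 45 mm wide, 46 mm high, about 69 g, olive-brown skin, lying on the bench on a small flat cut cheek (about 26 x 18 mm), with a second pale round cut patch facing up; firm and rigid. Origin at the centre of its underside; x along its length, y across it, z up (away from the lower cut). It is widest 23.5 mm above the origin.
- kiwi_large: the large kiwifruit of three: egg-shaped (an ellipsoid), 80 mm long, 55 mm wide, 56 mm high, about 127 g, olive-brown skin, lying on the bench on a small flat cut cheek (about 32 x 22 mm), with a second pale round cut patch facing up; firm and rigid. Origin at the centre of its underside; x along its length, y across it, z up (away from the lower cut). It is widest 28.5 mm above the origin.
- dish_small: the small steel sample dish of three: round, shallow, 88 mm outer diameter, flat floor 4 mm above the bench, rim 3 mm thick with its top 7 mm above the bench; fixed to the bench, empty at the start. Origin on the bench at its centre, z up.
- dish_medium: the medium steel sample dish of three: round, shallow, 112 mm outer diameter, flat floor 4 mm above the bench, rim 3 mm thick with its top 7 mm above the bench; fixed to the bench, empty at the start. Origin on the bench at its centre, z up.
- dish_large: the large steel sample dish of three: round, shallow, 136 mm outer diameter, flat floor 4 mm above the bench, rim 3 mm thick with its top 7 mm above the bench; fixed to the bench, empty at the start. Origin on the bench at its centre, z up.
- round_a: a bystander: a nashi pear, ball-shaped and not egg-shaped, 50 mm diameter and 45 mm high, flat below and on top, the same olive-brown skin and pale cut patch as the kiwifruit; loose, to be left where it is. Origin at the centre of its underside, z up.
- round_b: a bystander: a nashi pear, ball-shaped and not egg-shaped, 58 mm diameter and 52 mm high, flat below and on top, the same olive-brown skin and pale cut patch as the kiwifruit; loose, to be left where it is. Origin at the centre of its underside, z up.
Mind the look-alikes: they are no part of the job. What is shaped like the kiwi_small but black, blue or yellow is not meant.

How it is judged:
On the way, in this order (a step that is already met when the one before it is completed fails the run):
1. the small kiwifruit lies released in the middle of the small dish, cut patch up (horizontal distance between kiwi_small and dish_small below 0.015 m and z of kiwi_small in the frame of dish_small below 0.008 m and angle between kiwi_small's own z axis and vertical below 0.2 rad and linear speed of kiwi_small below 0.02 m/s and angular speed of kiwi_small below 0.3 rad/s and contact force between the fingers and kiwi_small below 0.05 N), for 0.2 s.
2. the medium kiwifruit lies released in the middle of the medium dish, cut patch up (horizontal distance between kiwi_medium and dish_medium below 0.015 m and z of kiwi_medium in the frame of dish_medium below 0.008 m and angle between kiwi_medium's own z axis and vertical below 0.2 rad and linear speed of kiwi_medium below 0.02 m/s and angular speed of kiwi_medium below 0.3 rad/s and contact force between the fingers and kiwi_medium below 0.05 N), for 0.2 s.
3. the large kiwifruit lies released in the middle of the large dish, cut patch up (horizontal distance between kiwi_large and dish_large below 0.015 m and z of kiwi_large in the frame of dish_large below 0.008 m and angle between kiwi_large's own z axis and vertical below 0.2 rad and linear speed of kiwi_large below 0.02 m/s and angular speed of kiwi_large below 0.3 rad/s and contact force between the fingers and kiwi_large below 0.05 N), for 0.2 s.
At the end, for the whole second after the job is handed in: Each kiwifruit lies at rest and released on the floor of the dish of its own size, its centre within 15 mm of the dish's centre (horizontally), its underside less than 8 mm above the bench, and its cut patch facing up (within 0.2 rad) (all of step 1 and all of step 2 and all of step 3); the robot touches nothing.
It fails at once if the smaller pear is moved by more than 20 mm (distance of round_a from where it was at the start of the episode above 0.02 m).
It fails at once if the larger pear is moved by more than 20 mm (distance of round_b from where it was at the start of the episode above 0.02 m).
It also fails if it takes over 88 s, if anything falls off the work surface, if the arm or the gripper's body presses on something with over 40 N, if the wrist force passes 120 N, or if a joint passes its speed limit or range.

## Robot

A 6-joint arm with a two-finger parallel gripper is mounted at the origin on the work surface. World frame = base frame: x ahead of the robot, y to its left, z up, the work surface at z = 0. Lengths are in m, angles in rad, forces in N, time in s.
With the tool pointing down it reaches from about 0.325 to 0.925 m from the base axis. Payload 3.1 kg.
Tool frame: the origin (TCP) lies between the finger pads; the fingertips stand 22 mm ahead of it and the grasp point (between the pads) lies 3 mm ahead of it (robot.tip_reach is the distance from the TCP to the fingertips, in m); z points along the fingers, x is the direction in which the jaws open and shut, and the axes are right-handed (so a half turn about z gives the same grasp; the last joint's range is limited). The gripper opens to 85 mm and grips with 20 to 120 N. Pads are 22 mm wide; open, the fingers measure 114 mm over their backs; the gripper's body (76 mm by 85 mm) begins 54 mm behind the grasp point. The pads swing forward as they close: fully open they stand 13 mm farther back than shut.
Start: joints at [1.171, 0.217, 1.613, -0, 1.311, -0.112], TCP at [0.177, 0.599, 0.253] pointing down, gripper open.
Joint ranges: [-2.75, 2.75], [-0.78, 2.1], [0.31, 2.55], [-1.13, 4.27], [0.13, 2.63], [-2.58, 2.58]. Speed limits (rad/s): [2.79, 2.79, 3.14, 3.14, 3.14, 3.14].

## Interface

Orientations are given as a rotation vector (axis times angle).
In Python, from cell import robot, get_image, camera_params, boxes_of, silhouettes gives the robot as it stands. Calls block until the motion is done:
- robot.goto(position, orientation): joint-space move of the TCP to a pose.
- robot.line_to(position, rotation=None, feed=0.15, stop_force=None): straight line of the TCP; rotation=None keeps the orientation; feed is the mean speed in m/s. With stop_force (N) it stops when the force on the tool has changed by that much, and returns True; else False.
- robot.goto_joints(angles): joint-space move.
- robot.command_gripper(opening): opening from 0.0 (shut) to 1.0 (fully open); the grip force is fixed at half the most; returns when the fingers have stopped.
- robot.wait(seconds).
- robot.inverse_kinematics(position, orientation): joint angles nearest the present ones, or None.
- robot.sense(): the state.
- get_image(name): name is "scene" or "top" or "wrist"; returns (picture, depth): 420x560x3 uint8, red, green, blue; 420x560 float32, m along the optical axis (not along the pixel's ray), 0 where there is no reading.
- camera_params(name): a dict with "intrinsics" (3x3 intrinsics, pixels), "R" (3x3) and "t" (3): a world point X has camera coordinates R X + t; the wrist camera has in their place "mount" (4x4, takes a point from camera to tool coordinates, whose origin is the TCP and whose axes are the tool frame's). Camera axes: x right, y down, z forward; pixel columns grow to the right and rows downward; lengths in m; the calibration is good to about 2 mm. A picture is of the moment at which its call begins: read the wrist's pose just before it. camera_params takes no time and is no camera call.
A pose or a line that the arm cannot do raises robot.MotionError and nothing moves.
- robot.hand_in(): hands the job in, once; it reports no verdict.
Trained networks look in the newest picture that a camera, given by its name, has taken for a name from the list of things; names that differ only in an ending like _2 or _b are one class to them, and where a whole thing is asked for, a point or a joint stands for the part that bears it (a point fixed in the world has none). Each returns a list of dicts, best first, with "p" (0 to 1); they miss things now and then, are a little off and sometimes report something else, mostly with a low value. They report only what shows in the picture. A call takes as long as a camera call. They do not tell look-alikes from the thing itself.
- boxes_of(thing, camera): "at" ([x, y, z] in m, in the coordinates of the camera as it stood for that picture, good to about 4 mm: the middle of the surface that is visible of it).
- silhouettes(thing, camera): "mask" (420x560 bool, what is visible of it).
The state is a dict: "clock": time; "joint_pos": joint angles; "joint_velocities": joint speeds; "effort": joint torques, N m; "position": TCP position; "ee_rot": TCP orientation; "force": force on the tool from outside, world axes, zero at the start; "ft_torque": the same for the moment, N m; "finger_gap": opening from 0.0 (shut) to 1.0 (fully open).
Only numpy, scipy, OpenCV 4.12 (cv2) and the standard library are available. Lean on these libraries where they do the work, as an engineer would, in place of code of your own. Each camera call takes 0.05 s, during which the arm holds its last target.

## Working session

There is one attempt and no reset: what is moved stays moved. The work goes in short steps, each a Python script; the robot and the scene stay as the last script left them, time stands still between calls to the robot, and variables do not carry over. Pictures are saved under pics/ and viewed, and the job is handed in when it is done.

```bash
ls; mkdir -p pics; python3 - <<'E'
from cell import robot, get_image, camera_params, boxes_of, silhouettes
import cv2,numpy as np
print(robot.sense()["clock"])
for c in ["scene","top"]:
    im,d=get_image(c); cv2.imwrite(f"pics/{c}0.png",im[:,:,::-1]); np.savez(f"{c}0.npz",im=im,d=d)
    P=camera_params(c); R,t=P["R"],P["t"]; print(c,-R.T@t, P["intrinsics"][0,0])
    for n in ["kiwi_small","kiwi_medium","kiwi_large","dish_small","dish_medium","dish_large","round_a"]:
        for b in boxes_of(n,c): print(n,round(b["p"],2),np.round(R.T@(np.array(b["at"])-t),3))
E
```

```text
pics
0.0
scene [1.02485606 0.42059506 0.84395667] 460.5292465793069
kiwi_small 0.53 [ 0.476 -0.002  0.028]
kiwi_small 0.51 [ 0.516 -0.096  0.029]
kiwi_small 0.49 [ 0.386 -0.067  0.032]
kiwi_small 0.46 [0.403 0.081 0.028]
kiwi_medium 0.83 [ 0.616 -0.197  0.036]
kiwi_medium 0.56 [ 0.399 -0.203  0.032]
kiwi_large 0.78 [ 0.526 -0.431  0.044]
dish_small 0.68 [0.506 0.406 0.003]
dish_medium 0.61 [0.399 0.204 0.005]
dish_large 0.92 [0.644 0.009 0.004]
round_a 0.64 [0.637 0.233 0.042]
round_a 0.49 [ 0.403 -0.203  0.034]
top [ 0.41130653 -0.02420442  1.35459977] 464.99823772425555
kiwi_small 0.72 [0.4   0.076 0.033]
kiwi_small 0.57 [ 0.386 -0.077  0.032]
kiwi_small 0.54 [ 0.511 -0.108  0.032]
kiwi_small 0.47 [ 0.472 -0.013  0.029]
kiwi_medium 0.53 [ 0.607 -0.21   0.045]
kiwi_large 0.75 [ 0.514 -0.45   0.047]
dish_small 0.86 [0.51  0.403 0.003]
dish_medium 0.81 [0.401 0.202 0.006]
dish_large 0.57 [0.647 0.003 0.002]
round_a 0.71 [ 0.392 -0.218  0.039]
round_a 0.63 [0.632 0.218 0.049]
```

View pics/scene0.png

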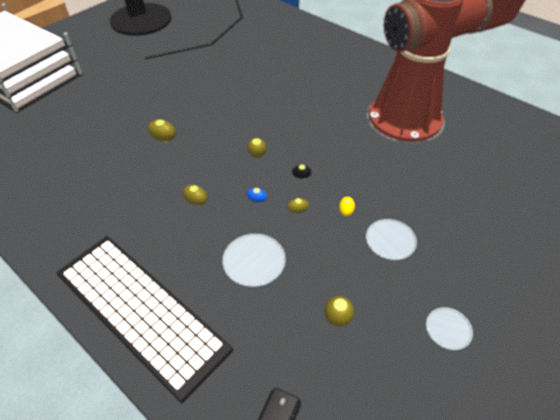

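View pics/top0.png

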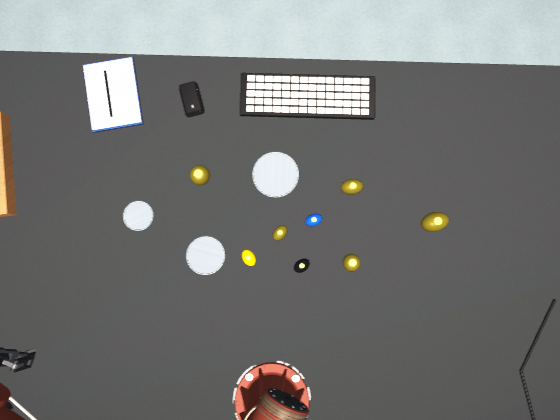

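The olive fruits show in the top view as: small at px (280,233), medium (352,186), large (435,221). The pears are at (200,175) and (352,262). Black, blue and yellow are decoys. Dishes are at (138,215), (205,255) and (276,174). Next I'll measure these precisely.

```bash
cat > h.py <<'E'
from cell import robot, get_image, camera_params, boxes_of, silhouettes
import cv2,numpy as np
from scipy.spatial.transform import Rotation as Rn
def pose(c,wristpose=None):
    P=camera_params(c); K=P["intrinsics"]
    if c!="wrist": return K,P["R"].T,-P["R"].T@P["t"]
    s=wristpose; T=np.eye(4);T[:3,:3]=Rn.from_rotvec(s["ee_rot"]).as_matrix();T[:3,3]=s["position"]
    M=T@P["mount"]; return K,M[:3,:3],M[:3,3]
def toplane(uv,z,K,R,o):
    uv=np.asarray(uv,float).reshape(-1,2)
    r=np.c_[uv,np.ones(len(uv))]@np.linalg.inv(K).T@R.T
    return o+r*((z-o[2])/r[:,2])[:,None]
def fit(mask,z,K,R,o):
    cs,_=cv2.findContours(mask.astype(np.uint8),cv2.RETR_EXTERNAL,cv2.CHAIN_APPROX_NONE)
    c=max(cs,key=cv2.contourArea)
    w=toplane(c.reshape(-1,2),z,K,R,o)[:,:2]
    (x,y),(a,b),ang=cv2.fitEllipse((w*1000).astype(np.float32))
    if b<a: a,b,ang=b,a,ang-90
    else: ang=ang
    # b is long axis; cv2 angle refers to axis 'a' direction => long axis at ang+90
    return np.array([x,y])/1000,a,b,(ang+90)%180
E
python3 - <<'E'
from h import *
s=robot.sense(); print(s["ee_rot"],s["position"],robot.tip_reach,s["finger_gap"])
print(camera_params("wrist")["mount"])
get_image("top"); p=pose("top")
zs=dict(kiwi_small=.0185,kiwi_medium=.0235,kiwi_large=.0285,dish_small=.007,dish_medium=.007,dish_large=.007,round_a=.023)
for n,z in zs.items():
    for m in silhouettes(n,"top"):
        f=fit(m["mask"],z,*p); print(n,round(m["p"],2),np.round(f[0],4),np.round(f[1:],1))
E
```

```text
[-2.51703182e+00 -1.87986449e+00 -3.01593037e-05] [0.17738668 0.59932967 0.25332792] 0.022 0.9998888536949834
[[ 9.99999753e-01 -5.82520428e-04 -3.94094070e-04  1.60795414e-04]
 [ 6.70851751e-04  9.58293723e-01  2.85784343e-01 -7.23764997e-02]
 [ 2.11182656e-04 -2.85784537e-01  9.58293877e-01 -1.20789126e-01]
 [ 0.00000000e+00  0.00000000e+00  0.00000000e+00  1.00000000e+00]]
kiwi_small 0.71 [ 0.5126 -0.1085] [ 29.   40.1 115.1]
kiwi_small 0.69 [ 0.3809 -0.0757] [ 26.1  41.1 125.5]
kiwi_small 0.68 [0.3997 0.0756] [34.6 49.4 28.8]
kiwi_small 0.48 [ 0.4744 -0.0123] [ 29.8  45.4 142.9]
kiwi_medium 0.63 [ 0.6108 -0.2171] [ 43.1  62.9 101.5]
kiwi_large 0.75 [ 0.5148 -0.4528] [ 52.4  79.4 109.5]
dish_small 0.71 [0.5133 0.4014] [80.2 84.  43.4]
dish_small 0.58 [0.4027 0.2014] [106.8 109.4 172.9]
dish_medium 0.9 [0.4024 0.2013] [108.7 110.5 175.3]
round_a 0.85 [0.6338 0.2247] [52.9 55.8 53.6]
round_a 0.64 [ 0.3931 -0.218 ] [44.  46.9 69.4]
```

```bash
cat >> h.py <<'E'
def rot(yaw):  # tool x at yaw, z down
    x=np.array([np.cos(yaw),np.sin(yaw),0]);z=np.array([0,0,-1.]);return Rn.from_matrix(np.c_[x,np.cross(z,x),z]).as_rotvec()
def best(pos,yaw):
    o=[]
    for y in (yaw,yaw+np.pi):
        q=robot.inverse_kinematics(pos,rot(y))
        if q is not None and np.all(np.isfinite(q)): o.append((abs(q[5]),y,q))
    o.sort(key=lambda t:t[0]); return o[0][1]
def look(n,z,near,tag):
    s=robot.sense(); im,d=get_image("wrist"); p=pose("wrist",s)
    cv2.imwrite(f"pics/{tag}.png",im[:,:,::-1]); out=None
    for m in silhouettes(n,"wrist"):
        f=fit(m["mask"],z,*p); print(tag,n,round(m["p"],2),np.round(f[0],4),np.round(f[1:],1))
        if out is None and np.hypot(*(f[0]-near))<.03: out=f
    # colour check of own
    return out
E
python3 - <<'E'
from h import *
yaw=np.radians(143-90); xy=[.4744,-.0123]
y=best([*xy,.17],yaw); robot.goto([*xy,.17],rot(y))
f=look("kiwi_small",.0185,np.array(xy),"w_small")
s=robot.sense(); print(s["clock"],s["joint_pos"],y)
E
```

```text
w_small kiwi_small 0.85 [ 0.3791 -0.0747] [ 36.1  50.6 121.4]
w_small kiwi_small 0.8 [0.397  0.0779] [33.9 49.2 33.1]
w_small kiwi_small 0.74 [ 0.5112 -0.1063] [ 34.6  54.4 116.6]
w_small kiwi_small 0.73 [ 0.4715 -0.0098] [ 33.8  49.8 140.5]
3.7333 [-1.72633727e-01 -1.54150606e-02  2.03277246e+00  1.25055942e-04
  1.12399375e+00 -1.09899040e+00] 0.9250245035569946
```

View pics/w_small.png

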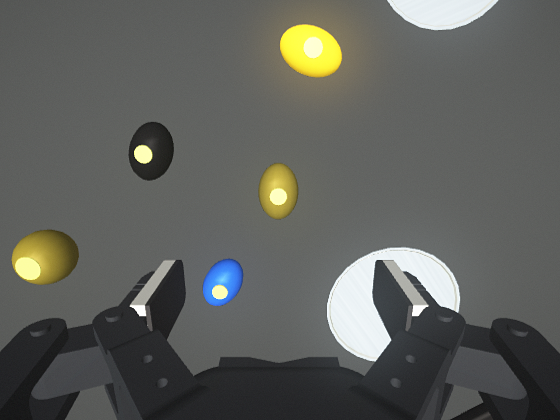

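The wrist view shows the small olive kiwi at px (279,190), centred between the fingers with its long axis lying across the jaw direction. I'll grasp it.

```bash
python3 - <<'E'
from h import *
xy=[.4716,-.0100]; y=best([*xy,.17],np.radians(51.5))
robot.command_gripper(.7)
robot.goto([*xy,.09],rot(y))
print(robot.line_to([*xy,.024],feed=.06,stop_force=6))
s=robot.sense();print(s["position"],s["force"])
im,_=get_image("wrist"); cv2.imwrite("pics/w_small2.png",im[:,:,::-1])
E
```

```text
False
[ 0.47208417 -0.01007315  0.02439873] [-0.23724851 -0.12726686  0.28778295]
```

View pics/w_small2.png

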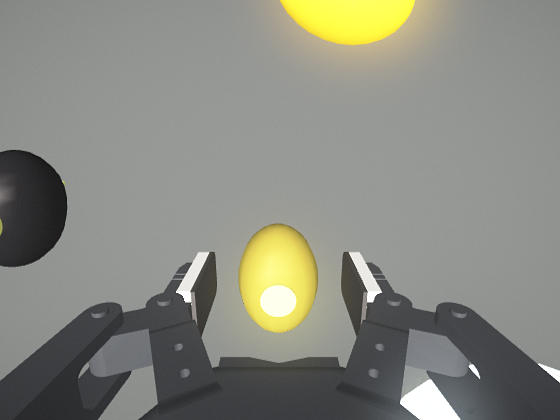

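```bash
python3 - <<'E'
from h import *
f=look("kiwi_small",.0185,np.array([.4716,-.01]),"w_small3")
K=camera_params("wrist")["intrinsics"];M=np.linalg.inv(camera_params("wrist")["mount"])
for z in(.003,.022):
    c=M@[0,0,z,1];u=K@c[:3];print(z,u[:2]/u[2])
E
```

```text
w_small3 kiwi_small 0.9 [ 0.3826 -0.0709] [ 28.1  56.6 122.8]
w_small3 kiwi_small 0.84 [0.4073 0.0738] [14.5 49.8 50. ]
w_small3 kiwi_small 0.79 [ 0.4722 -0.0104] [ 34.7  53.8 141.9]
0.003 [278.11962047 283.63791958]
0.022 [278.17720974 263.52471013]
```

Centred within 1 mm. I'll close and lift, then carry it over the dish and re-measure the dish with the wrist camera on the way.

```bash
python3 - <<'E'
from h import *
robot.command_gripper(0); s=robot.sense(); print(s["finger_gap"],s["force"],s["position"])
robot.line_to([*s["position"][:2],.14],feed=.1)
im,_=get_image("wrist"); cv2.imwrite("pics/w_small4.png",im[:,:,::-1]); s=robot.sense();print(s["finger_gap"],s["clock"])
# go to near dish, standing so the camera sees it
d=np.array([.512,.402]); j=s["joint_pos"]
R=Rn.from_rotvec(s["ee_rot"]).as_matrix(); y=np.arctan2(R[1,0],R[0,0])
y2=y+np.arctan2(d[1],d[0])-np.arctan2(s["position"][1],s["position"][0])
robot.goto([*d,.17],rot(y2)); print(y2)
f=look("dish_small",.007,d,"w_dish1"); print(robot.sense()["clock"])
E
```

```text
0.380090330704611 [-1.83481449 -0.34580197  4.62549627] [ 0.4718029  -0.01010924  0.02460652]
0.37660730243497514 7.6583
1.5855974212318753
w_dish1 dish_small 0.76 [0.508  0.4041] [81.6 87.7 84.4]
9.2917
```

View pics/w_dish1.png

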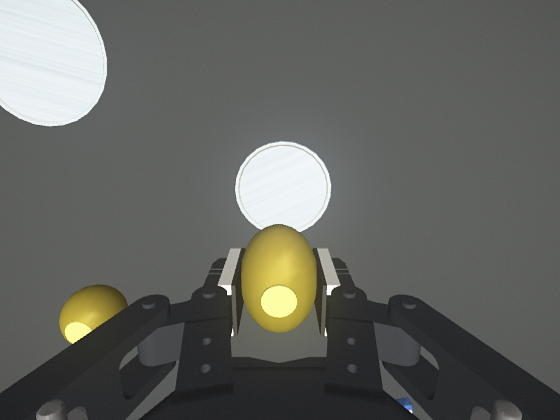

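```bash
python3 - <<'E'
from h import *
s=robot.sense();print(s["position"],s["finger_gap"])
print(toplane([[283,188],[236,188],[330,188],[283,141]],.007,*pose("wrist",s)))
E
```

```text
[0.51253819 0.40053396 0.16990742] 0.3739555691173023
[[0.50833116 0.40434498 0.007     ]
 [0.50885701 0.36164348 0.007     ]
 [0.50780544 0.44703561 0.007     ]
 [0.46629182 0.40367034 0.007     ]]
```

```bash
python3 - <<'E'
from h import *
d=[.5083,.4043]; r=robot.sense()["ee_rot"]
robot.goto([*d,.06],r); print(robot.sense()["finger_gap"])
print(robot.line_to([*d,.027],rotation=r,feed=.03,stop_force=3)); s=robot.sense();print(s["position"],s["force"],s["finger_gap"])
robot.command_gripper(.55); s=robot.sense();print(s["position"],s["finger_gap"])
robot.line_to([*s["position"][:2],.12],feed=.08)
robot.goto([*d,.17],r)
f=look("kiwi_small",.0225,np.array(d),"w_p1"); f=look("dish_small",.007,np.array(d),"w_p1"); print(robot.sense()["clock"])
E
```

```text
0.3760157626898296
True
[0.50772418 0.40402049 0.02869109] [-1.08939309 -0.2861324   3.8214115 ] 0.37609844648243695
[0.50634927 0.40310039 0.02699471] 0.5507026366503263
w_p1 kiwi_small 0.93 [0.5074 0.4042] [33.6 49.8  0.5]
w_p1 dish_small 0.97 [0.5102 0.4041] [86.8 87.1 60.5]
12.875
```

View pics/w_p1.png

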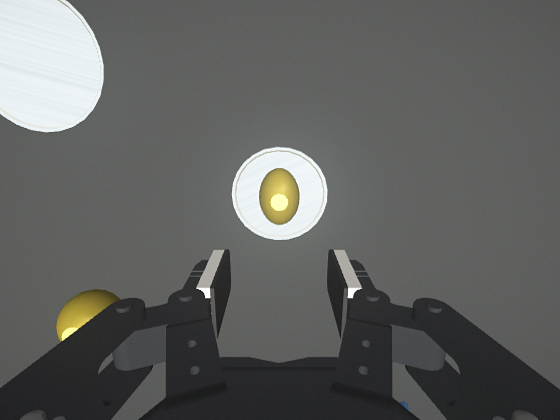

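Small kiwi is at px (279,196), about 3 mm from the dish centre, with the patch up. On to the medium.

```bash
cat >> h.py <<'E'
def pick(n,xy,ang,zw,tcpz,op):
    y=best([*xy,.17],np.radians(ang-90)); robot.goto([*xy,.18],rot(y)); robot.command_gripper(op)
    f=look(n,zw,np.array(xy),"pk_"+n)
    if f is None: print("not seen");return False
    if abs((f[3]-ang+90)%180-90)>12: print("angle odd");return False
    xy=f[0]; y=y+np.radians((f[3]-ang+90)%180-90)
    robot.goto([*xy,.11],rot(y)); s=robot.sense()
    print("stop",robot.line_to([*xy,tcpz],rotation=rot(y),feed=.06,stop_force=6)); s=robot.sense();print(s["position"],s["force"])
    f=look(n,zw,np.array(xy),"pk2_"+n)
    print(robot.sense()["clock"]); return True
def carry(n,d):
    d=np.array(d)
    robot.command_gripper(0); s=robot.sense(); print(s["finger_gap"],s["force"],s["position"]); z0=s["position"][2]
    robot.line_to([*s["position"][:2],.15],feed=.1); s=robot.sense();print(s["finger_gap"],s["clock"])
    R=Rn.from_rotvec(s["ee_rot"]).as_matrix(); y=np.arctan2(R[1,0],R[0,0])
    y2=y+np.arctan2(d[1],d[0])-np.arctan2(s["position"][1],s["position"][0])
    robot.goto([*d,.18],rot(y2)); f=look(n,.007,d,"d_"+n); s=robot.sense(); print(s["clock"],s["finger_gap"],z0)
E
python3 - <<'E'
from h import *
pick("kiwi_medium",[.609,-.214],101.5,.0235,.024,.85)
E
```

```text
pk_kiwi_medium kiwi_medium 0.78 [ 0.6096 -0.2142] [43.9 65.  99.7]
stop False
[ 0.61003825 -0.21441195  0.02461319] [-0.23405251  0.18702441  0.17290678]
pk2_kiwi_medium kiwi_medium 0.94 [ 0.6098 -0.2159] [45.1 70.9 98.7]
17.6583
```

View pics/pk2_kiwi_medium.png

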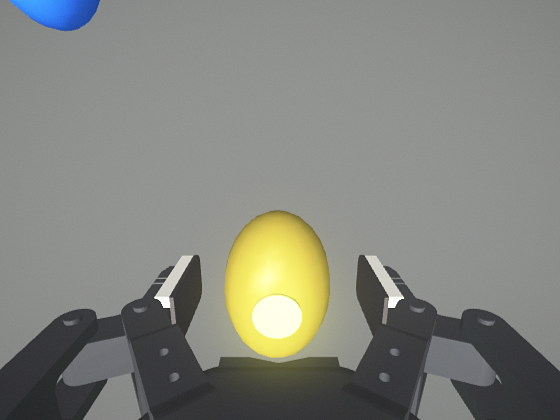

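The medium kiwi sits centred between the pads at px (278,283), so I'll carry it to the medium dish.

```bash
python3 - <<'E'
from h import *
carry("dish_medium",[.402,.202])
E
```

```text
0.49740462101788546 [-0.30828449  0.90943198  2.7521514 ] [ 0.61006255 -0.21432896  0.02469038]
0.49828079990340385 19.45
d_dish_medium dish_medium 0.57 [0.3951 0.2068] [ 96.1 114.9  56.9]
d_dish_medium dish_medium 0.37 [0.4911 0.1415] [107.9 171.1 145.1]
21.2583 0.49579107261346744 0.02469037667045312
```

View pics/d_dish_medium.png

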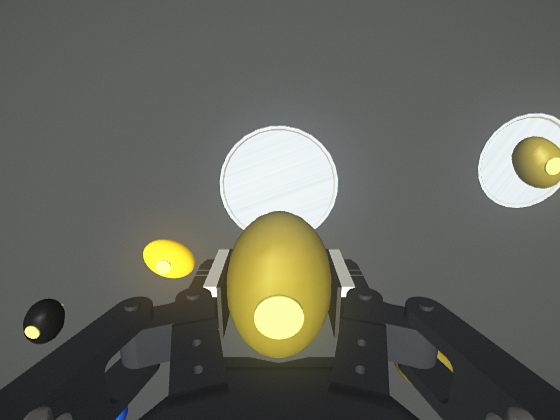

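```bash
cat >> h.py <<'E'
def place(n,dn,d,z0,zw,op):
    r=robot.sense()["ee_rot"]
    robot.goto([*d,.075],r)
    print("stop",robot.line_to([*d,z0+.002],rotation=r,feed=.03,stop_force=3)); s=robot.sense();print(s["position"],s["force"],s["finger_gap"])
    robot.command_gripper(op); s=robot.sense();print(s["position"],s["finger_gap"])
    robot.line_to([*s["position"][:2],.13],feed=.08)
    robot.goto([*d,.18],r)
    look(n,zw,np.array(d),"p_"+n); look(dn,.007,np.array(d),"p_"+n); print(robot.sense()["clock"])
E
python3 - <<'E'
from h import *
s=robot.sense();w=toplane([[279,183],[220,183],[338,183],[279,125]],.007,*pose("wrist",s));print(w)
print(np.linalg.norm(w[1]-w[2]))
d=np.mean([w[0],(w[1]+w[2])/2, w[3]+(w[0]-w[3])/np.linalg.norm(w[0]-w[3])*.056],0)[:2];print(d)
place("kiwi_medium","dish_medium",d,.0247,.0275,.72)
E
```

```text
[[0.39781932 0.20557792 0.007     ]
 [0.36659371 0.15996472 0.007     ]
 [0.42904479 0.25119091 0.007     ]
 [0.35426587 0.23536966 0.007     ]]
0.11055475426188369
[0.39870853 0.20496963]
stop True
[0.39847653 0.20500614 0.02860405] [0.09162697 0.42367245 4.48629037] 0.49992402097780825
[0.39690158 0.2043624  0.02739081] 0.7203843140954782
p_kiwi_medium kiwi_medium 0.61 [0.3982 0.2051] [ 43.7  65.4 145.1]
p_kiwi_medium dish_medium 0.83 [0.4004 0.2034] [110.  110.3 138.4]
25.4417
```

View pics/p_kiwi_medium.png

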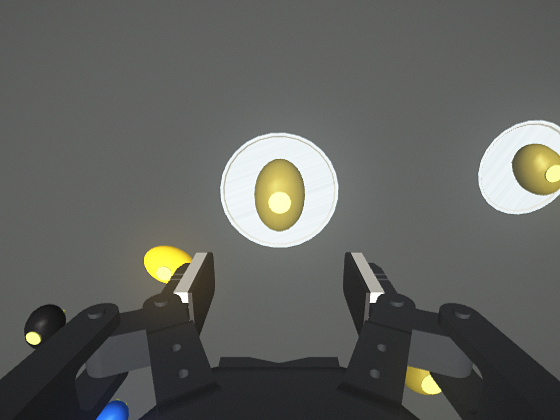

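Medium kiwi is at px (279,195), about 3 mm off the dish centre, patch up. Now the large.

```bash
python3 - <<'E'
from h import *
pick("kiwi_large",[.513,-.449],109.5,.0285,.026,1.0)
E
```

```text
pk_kiwi_large kiwi_large 0.67 [ 0.5146 -0.4518] [ 53.8  80.5 106.4]
stop False
[ 0.51491387 -0.45214885  0.02663901] [-0.40078555 -0.67434076  0.36370728]
pk2_kiwi_large kiwi_large 0.68 [ 0.5144 -0.4518] [ 56.7  80.4 106.5]
30.3083
```

View pics/pk2_kiwi_large.png

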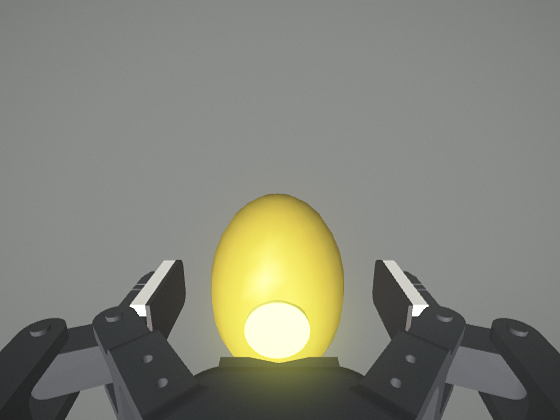

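Large kiwi is centred between the pads at px (278,280).

```bash
python3 - <<'E'
from h import *
carry("dish_large",[.645,.006])
E
```

```text
0.616839082844129 [-0.63709061 -0.40582218  2.82790714] [ 0.51498219 -0.45231576  0.02673179]
0.6174104296467438 32.1083
d_dish_large dish_large 0.72 [0.6328 0.0143] [111.8 139.3  57.1]
33.95 0.6128638100710403 0.02673178885532591
```

View pics/d_dish_large.png

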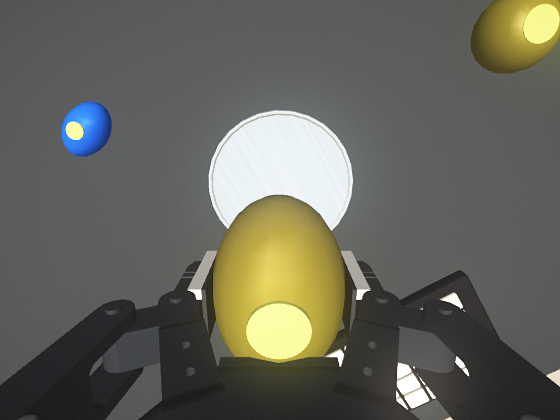

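```bash
python3 - <<'E'
from h import *
s=robot.sense();P=pose("wrist",s)
w=toplane([[281,181],[208.5,181],[353,181],[281,110]],.007,*P);print(w.round(4), np.linalg.norm(w[1]-w[2]))
d=np.mean([w[0],(w[1]+w[2])/2, w[3]+(w[0]-w[3])/np.linalg.norm(w[0]-w[3])*.068],0)[:2];print(d)
print(toplane([[512,32],[462,272],[405,300]],.025,*P).round(3), s["position"])
E
```

```text
[[ 0.6391  0.0111  0.007 ]
 [ 0.6033 -0.0465  0.007 ]
 [ 0.6746  0.0682  0.007 ]
 [ 0.585   0.0446  0.007 ]] 0.1350269465826781
[0.64029412 0.01023554]
[[0.63  0.226 0.025]
 [0.803 0.113 0.025]
 [0.802 0.054 0.025]] [0.64506277 0.0045915  0.17986714]
```

```bash
python3 - <<'E'
from h import *
place("kiwi_large","dish_large",np.array([.6415,.0088]),.0267,.0325,.85)
E
```

```text
stop True
[0.64131383 0.00879496 0.030676  ] [-0.10876957 -0.12721736  5.22139493] 0.6208947024921209
[0.63909106 0.00902068 0.02838302] 0.8510847596414108
p_kiwi_large kiwi_large 0.62 [0.6415 0.0088] [ 54.   80.6 148.7]
p_kiwi_large dish_large 0.83 [0.6421 0.0082] [134.3 134.7  71.7]
38.0583
```

View pics/p_kiwi_large.png

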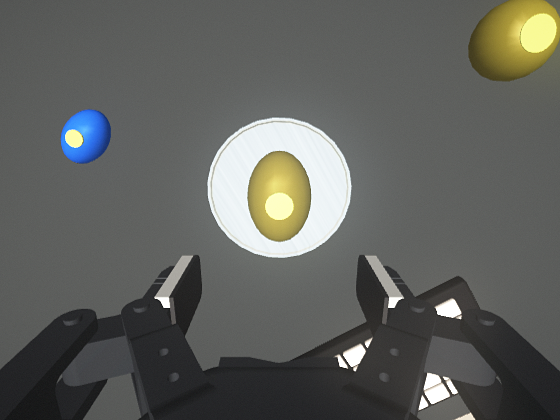

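Large kiwi is centred at px (279,196). I'll move the arm aside for an overall check that includes patch levelness and the pears.

```bash
python3 - <<'E'
from h import *
s=robot.sense(); robot.goto([.42,-.38,.3],rot(best([.42,-.38,.3],0)))
im,dd=get_image("top"); cv2.imwrite("pics/top_end.png",im[:,:,::-1]); p=pose("top")
for n,z in dict(kiwi_small=.0225,kiwi_medium=.0275,kiwi_large=.0325,dish_small=.007,dish_medium=.007,dish_large=.007,round_a=.023).items():
    for m in silhouettes(n,"top"):
        f=fit(m["mask"],z,*p); w=cv2.inRange(im,(180,180,60),(255,255,255))>0; q=np.argwhere(w&m["mask"])
        print(n,round(m["p"],2),np.round(f[0],4),np.round(f[1:],1),"patch",toplane(q.mean(0)[::-1],2*z,*p)[0].round(3) if len(q) and n[0]=="k" else "")
print(robot.sense()["clock"])
E
```

```text
kiwi_small 0.63 [0.3988 0.0739] [33.7 47.5 37.5] patch [0.399 0.075 0.045]
kiwi_small 0.47 [0.5087 0.401 ] [ 31.5  42.8 179.6] patch [0.507 0.4   0.045]
kiwi_small 0.44 [ 0.5123 -0.1091] [ 31.   42.2 113.3] patch [ 0.512 -0.106  0.045]
kiwi_small 0.44 [ 0.3808 -0.0763] [ 28.3  41.3 124.1] patch [ 0.382 -0.075  0.045]
kiwi_small 0.2 [0.6446 0.0065] [ 53.6  76.7 151.6] patch [0.64  0.006 0.045]
kiwi_medium 0.53 [0.3986 0.2044] [ 44.7  61.4 140.8] patch [0.397 0.202 0.055]
kiwi_large 0.89 [0.6433 0.0056] [ 52.5  78.2 148.8] patch [0.639 0.003 0.065]
kiwi_large 0.21 [0.5099 0.3927] [80.2 85.3 52.5] patch [0.509 0.382 0.065]
dish_medium 0.83 [0.4026 0.202 ] [105.6 108.3 151.3] patch 
dish_large 0.6 [0.6445 0.0056] [132.3 133.5  98. ] patch 
round_a 0.65 [0.6351 0.2254] [53.4 54.1 68.8] patch 
round_a 0.64 [0.5099 0.3963] [ 82.4  84.4 166.4] patch 
round_a 0.6 [ 0.3935 -0.2187] [44.3 46.1 35.9] patch 
40.15
```

View pics/top_end.png

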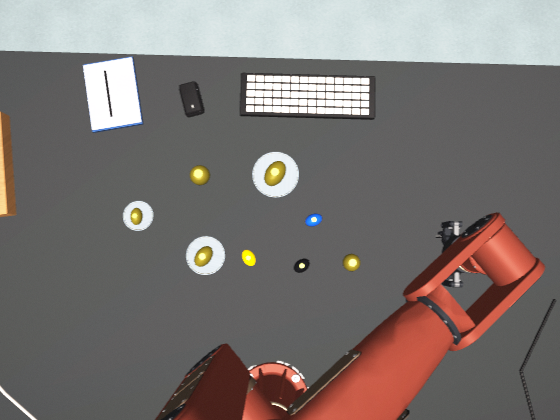

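The top view shows the kiwis in their dishes at px (137,215), (204,256) and (275,174), each within about 4 mm of centre with the patch over the middle. The pears are unmoved and the arm is clear. Handing in.

```bash
python3 -c "
from cell import robot
robot.wait(.3); print(robot.hand_in(), robot.sense()['clock'])"
```

```text
the job is handed in; nothing more can be done
the job is handed in; nothing more can be done
```

The small, medium and large olive kiwifruit went into their matching dishes in that order, and I handed the job in with the clock last read at 40 s of the 88 s allowed.

- **Placement:** the wrist and overhead views put each fruit about 1–5 mm from its dish centre, against the 15 mm limit. The pale patch faces up on all three, and they are released.
- **Surroundings:** the overhead fits of the two pears differ from the start by less than 2 mm, which is within measurement noise. The arm stood clear of everything at hand-in.
- **Disagreements:** wrist and overhead readings of the same dish differ by up to about 3 mm. In the last overhead picture the networks did not report the small dish as itself, and labelled it round_a and kiwi_large (low value). I relied on the wrist reading and the picture for that one.
- **Not measured:** I did not measure tilt or underside height; I judged them from the pictures and from the height at which each fruit touched down.

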